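# Hold a trimmer head's bayonet cap at the threading position

### The arm

A 6-joint arm with a two-finger parallel gripper is mounted at the origin on a cart in front of the work surface, level with it; the furniture and walls round the work are solid. World frame = base frame: x ahead of the robot, y to its left, z up, the work surface at z = 0. Lengths are in mm, angles in rad, forces in N, time in s.
With the tool pointing down it reaches from about 275 to 1000 mm from the base axis. Payload 8.4 kg.
Tool frame: the origin (TCP) lies midway between the tips of the shut fingers; the grasp point (between the pads) lies grip_depth behind it (grip_depth is the distance from the TCP to the grasp point, in mm); z points along the fingers, y is the line along which they close (so a half turn about z gives the same grasp; the last joint's range is limited). The gripper opens to 85 mm and grips with 20 to 120 N. Pads are 22 mm wide; open, the fingers measure 114 mm over their backs; the gripper's body (76 mm by 85 mm) begins 54 mm behind the grasp point. The pads swing forward as they close: fully open they stand 13 mm farther back than shut.
Start: joints at [1.336, 0.353, 1.633, -0, 1.155, -0.002], TCP at [144.188, 608.143, 231.281] pointing down, gripper open.
Joint ranges: [-2.63, 2.63], [-0.92, 2.1], [0.06, 2.66], [-1.3, 4.44], [0, 2.69], [-3.02, 3.02]. Speed limits (rad/s): [2.22, 2.22, 2.79, 3.14, 3.14, 3.14].

### API

Orientations are given as [roll, pitch, yaw] about the fixed x, y, z axes, in that order (R = Rz(yaw) Ry(pitch) Rx(roll)).
In Python, from rig import * gives the robot as it stands.
- The arm moves only by the shell command python3 -m creep 'ROWS' [FORCE]. ROWS is JSON, a list of rows, each an object of numbers: "x", "y", "z": the shift along the tool's x, y, z in mm; "rx", "ry", "rz": the turn, a rotation vector about the tool's x, y, z in rad; "hand": the finger opening in mm, from 0 to 85.4. A call has 1 to 20 rows; each row shifts and turns the commanded pose from where the row before left it, along the tool's axes as they then stand; what a row does not reach is not made up. A row lasts 1/8 s, in which the tool goes at most 62.5 mm and 10.7 degrees, less where a joint would pass 70% of its speed; a pose out of reach is approached as far as the arm can. A call with a gripper value outside its range is refused whole. The fingers move at their own pace and stop on an object; FORCE is the grip in N (left out, the last holds). Time passes only in rows, so rows that do not move let the fingers close. It gives the time, the measured TCP pose, the force, the opening and the grip force at its end, in the units of the state.
- sense(): the state, without advancing time (a new reading comes with each control period).
- grab_frame(name): name is "scene" or "top" or "wrist"; returns the picture (400x640x3 uint8, red, green, blue); there is no depth.
- get_calibration(name): a dict with "K" (3x3 intrinsics, pixels), "R" (3x3) and "t" (3): a world point X has camera coordinates R X + t. Camera axes: x right, y down, z forward; pixel columns grow to the right and rows downward; lengths in mm; the calibration is good to about 2 mm. A picture is of the moment at which its call begins: read the wrist's pose just before it. get_calibration takes no time and is no camera call; for the wrist camera it gives the pose at the moment of the call.
- sign_off(): hands the job in; it is judged then, once.
The state is a dict: "clock": time; "qpos": joint angles; "qvel": joint speeds; "joint_efforts": joint torques, N m; "eef_pos": TCP position; "tcp_rot": TCP orientation; "contact_force": force on the tool from outside, world axes, zero at the start; "wrist_torque": the same for the moment, N m; "opening": opening from 0.0 (shut) to 1.0 (fully open); "grasp_force": force on a finger pad.
Only numpy, scipy, OpenCV 4.12 (cv2) and the standard library are available. Lean on these libraries where they do the work, as an engineer would, in place of code of your own. Each camera call takes 0.05 s, during which the arm holds its last target. There are 200 camera calls.

### The job

Get the trimmer head ready for threading new line: slide its loading block up flush against the bench stop, so that it cannot turn, then set the bayonet cap in the head with its lugs in the two entry slots, press it down against the spring and twist it clockwise to the halfway threading position, where its finger bar lines up with the two steel line eyelets, well short of where the lock would click. The cap springs back if let go, so the program finishes while still holding the cap there, with the block still flush; do not let it click shut on the way, and leave the fresh line spool, the pruners and the little carton where they are.

Things in the scene. Friction and masses are not known exactly. Their poses are not given: they have to be found in the camera images.
- stop_batten: Bench stop: wooden batten screwed flat to the bench, 170 mm long (its own y), 30 mm thick (x), 24 mm high. Origin: centre of its underside. Its -x face, 15 mm from the origin, looks roughly to the robot's right; the block is to stand against it.
- head_block: Trimmer head, a black round cup (84 mm, 90 mm over ribs and eyelets), on a loose square plywood block 96 x 96 x 22 mm, 0.5 to 0.8 kg. Origin: centre of the block's underside, z up, rim at 65 mm. Its +x side goes against the stop; it starts 20 to 50 mm short, up to 0.13 rad askew. Too wide to grasp: push its -x side square to the stop until it stops, best with two spread fingertips.
- corner_l (a point): Corner of the block's +x face on its +y side, 48 mm from the middle, 11 mm up.
- corner_r (a point): Corner of the block's +x face on its -y side, 48 mm from the middle, 11 mm up.
- head_mouth (a point): Centre of the head's mouth, on its axis, 65 mm above the block's underside; axes as the block's. An inward lip (bore 62 mm, from 59 to 65 mm up; wall inside it 74 mm) is broken by two entry slots, each 44 degrees wide, at +x and -x. The cap turns clockwise only, seen from above: entry 0, threading position 40 degrees (0.70 rad), lock from 76 degrees (1.33 rad), where it would spring up 3 mm.
- spool_top (a point): Top of the grey sprung spool in the head, on the axis, 59 mm above the block's underside until pressed. It sinks up to 9 mm (4 N at first, 10 N at the bottom) and has a drive tongue (34 x 8 mm, 5 mm high, along the block's y) that enters the groove under the cap; a torsion spring then turns the cap back with about 0.1 N m.
- eyelet_a (a point): Mouth of one steel line eyelet (15 mm ring) on the outside of the head, 45 mm from its axis, 45 mm above the block's underside, 40 degrees clockwise from the block's +x.
- eyelet_b (a point): Mouth of the other steel line eyelet, opposite the first.
- bayonet_cap: Black bayonet cap, 55 to 100 g, lying right way up: disc 58 mm across, 13 mm high, two lugs at its foot on +x and -x (71 mm over both, 32 degrees wide, 5 mm high), finger bar on top. Origin: centre of the underside, z up; half a turn makes no difference. In the head its underside is 59 mm over the block's underside at rest on the spool, press it to about 52; under the lips it springs up to 54.
- cap_bar (a point): Middle of the cap's upright finger bar, 25 mm above the cap's underside. The bar runs along the cap's x: 48 mm long, 16 mm wide (cap's y), from 13 to 37 mm above the underside. Grasp across its width.
- loop_top (a point): Top of the black loop handle of the trimmer that lies across the bench, an obstacle between cap and head: 0.28 m high, x 0.42 to 0.60, 30 mm thick in y. The shaft (26 mm) runs from it to the left, x 0.51 to 0.45, its top 0.10 to 0.14 m up. The engine to the right (y below -0.30, x over 0.46) is 0.34 m high. Carry the cap over them.
- fresh_spool: Spool of trimmer line, black flanges, 92 mm across, 32 mm high, lying on the bench: leave alone. Origin: centre of the underside.
- line_cutters: Pruners with red handles, 62 x 190 x 16 mm, lying on the bench: leave alone. Origin: centre of the underside.
- carton: Small upright carton, 25 x 25 x 72 mm: leave alone. Origin: centre of the underside.
Mind the look-alikes: they are no part of the job. Leave any yellow look-alike of the bayonet_cap alone.

How it is judged (in metres and radians):
On the way, in this order (a step that is already met when the one before it is completed fails the run):
1. the loading block stands flush against the bench stop (both corners within 2 mm of its face) (x of each of corner_l, corner_r in the frame of stop_batten above -0.017 m and y of head_block in the frame of stop_batten between -0.06 and 0.06 m), for 0.3 s.
2. the cap is in the head and pressed down against its spring (horizontal distance between bayonet_cap and head_block below 0.005 m and z of bayonet_cap in the frame of head_block below 0.0575 m), for 0.1 s.
At the end, for the whole second after the job is handed in: Both corners of the block within 3 mm of the stop's face; cap in the head within 5 mm and 0.1 rad of its axis, underside 47 to 56 mm above the block's underside (under the lips, not locked), turned 0.55 to 0.85 rad from the entry slots, not moving off, and the fingers on it with over 2 N (x of each of corner_l, corner_r in the frame of stop_batten above -0.018 m and y of head_block in the frame of stop_batten between -0.06 and 0.06 m and horizontal distance between bayonet_cap and head_block below 0.005 m and z of bayonet_cap in the frame of head_block between 0.047 and 0.056 m and angle between the z axis of bayonet_cap and the z axis of head_block, either way round below 0.1 rad and angle between the x axis of bayonet_cap and the x axis of head_block, either way round between 0.55 and 0.85 rad and contact force between the fingers and bayonet_cap above 2 N and linear speed of bayonet_cap below 0.02 m/s); the arm keeps its last pose, push and grip.
It fails at once if the cap is turned on until the lock clicks (horizontal distance between bayonet_cap and head_block below 0.006 m and z of bayonet_cap in the frame of head_block below 0.0585 m and angle between the x axis of bayonet_cap and the x axis of head_block, either way round above 1.3 rad).
It fails at once if the fresh line spool, the pruners or the carton is knocked aside (distance of any of fresh_spool, line_cutters, carton from where it was at the start of the episode above 0.03 m).
It also fails if it takes over 69 s, if anything falls off the work surface, if the arm or the gripper's body presses on something with over 40 N, if the wrist force passes 120 N, or if a joint passes its speed limit or range.

## Working session

There is one attempt and no reset: what is moved stays moved. The work goes in short steps, Python scripts to look and compute and a shell command to move; the robot and the scene stay as the last step left them, time stands still between calls to the robot, and variables do not carry over. Pictures are saved under pics/ and viewed, at most 10 in all, crops included, and the job is handed in when it is done.

```bash
mkdir -p pics; ls; python3 - <<'E'
from rig import *
import cv2
for n in ("scene","top"):
    cv2.imwrite(f"pics/{n}0.png",grab_frame(n)[:,:,::-1])
s=sense();print({k:s[k] for k in s})
for n in ("scene","top","wrist"):print(get_calibration(n))
E
```

```text
pics
{'clock': 0.1, 'qpos': array([ 1.33562740e+00,  3.53561200e-01,  1.63405797e+00,  3.08801652e-06,
        1.15520174e+00, -2.40145740e-03]), 'qvel': array([ 0.00144584,  0.00061021, -0.00168804, -0.00024756,  0.00144299,
        0.00099849]), 'joint_efforts': array([-1.85209828e-03, -6.06352830e+01, -3.42821860e+01, -8.86293356e-05,
        4.13658097e-03,  1.79963104e-05]), 'eef_pos': array([144.07023906, 607.73072722, 230.64857277]), 'tcp_rot': array([-3.14036441e+00, -5.77320903e-06,  2.90882394e+00]), 'contact_force': array([-0.85364261, -0.57223322,  0.61830836]), 'wrist_torque': array([ 0.04234993, -0.01137174, -0.00238537]), 'grasp_force': 0.0, 'opening': 0.9992897823004483}
{'K': array([[407.70680801,   0.        , 316.33281977],
       [  0.        , 407.70680801, 192.7484882 ],
       [  0.        ,   0.        ,   1.        ]]), 'R': array([[ 0.58375707, -0.81192606, -0.00193954],
       [-0.5503551 , -0.39393473, -0.73615535],
       [ 0.59693966,  0.43080332, -0.67680983]]), 't': array([-279.42070307,  435.85181816,  903.58863689])}
{'K': array([[408.27826304,   0.        , 316.59917341],
       [  0.        , 408.27826304, 193.25273349],
       [  0.        ,   0.        ,   1.        ]]), 'R': array([[-0.01827668, -0.99981873, -0.00533498],
       [-0.98652873,  0.0189008 , -0.16249253],
       [ 0.16256391,  0.00229329, -0.98669535]]), 't': array([  37.22351084,  565.10022521, 1158.45830437])}
{'K': array([[307.21608902,   0.        , 318.49640803],
       [  0.        , 307.21608902, 200.38303998],
       [  0.        ,   0.        ,   1.        ]]), 'R': array([[ 2.32435775e-01,  9.72611691e-01, -3.29182277e-04],
       [ 9.21980255e-01, -2.20228019e-01,  3.18515351e-01],
       [ 3.09719259e-01, -7.43378621e-02, -9.47917646e-01]]), 't': array([-624.94261531,  -41.53860693,  380.40807395])}
```

View pics/top0.png

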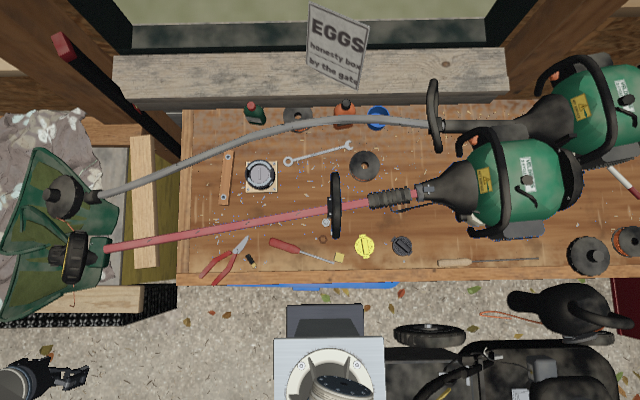

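View pics/scene0.png

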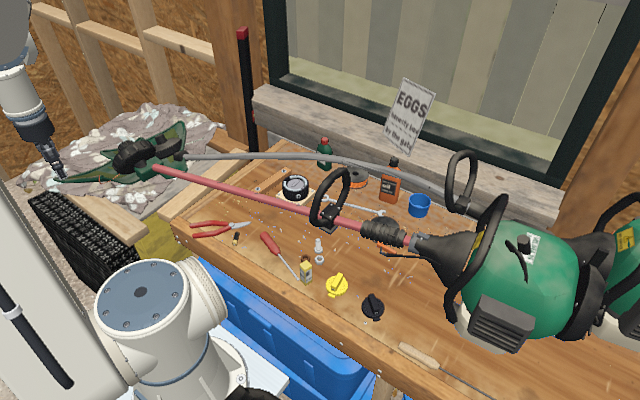

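The top view (640x400) shows the head on its block at (262,176), the batten at (226,178), the loop handle at (335,205) and the carton at (339,257). Things that could be taken for the cap: the black disc with a bar at (402,245), the yellow look-alike at (364,245), and the black spools at (364,165) and (588,255). I choose the black disc at (402,245) and will check it in a close crop.

```bash
cat > h.py <<'E'
from rig import *
import numpy as np, cv2
def ray(n,uv,z,c=None):
    c=c or get_calibration(n)
    d=c["R"].T@np.linalg.solve(c["K"],[uv[0],uv[1],1.]); o=-c["R"].T@c["t"]
    return o+d*(z-o[2])/d[2]
def proj(n,X,c=None):
    c=c or get_calibration(n); p=c["K"]@(c["R"]@np.array(X,float)+c["t"]); return p[:2]/p[2]
def st():
    s=sense(); print("t",round(float(s["clock"]),2),"p",s["eef_pos"].round(1),"rpy",s["tcp_rot"].round(3),"F",s["contact_force"].round(1),"T",s["wrist_torque"].round(2),"op",round(85.4*s["opening"],1),"g",round(float(s["grasp_force"]),1),"q",s["qpos"].round(2)); return s
E
python3 - <<'E'
from h import *
im=cv2.imread("pics/top0.png")
a=cv2.resize(im[140:215,200:300],(800,600),interpolation=cv2.INTER_CUBIC)
b=cv2.resize(im[220:280,320:430],None,fx=5,fy=5,interpolation=cv2.INTER_CUBIC)
cc=np.zeros((600,800,3),np.uint8); a=cv2.resize(im[145:205,205:295],(450,300),interpolation=cv2.INTER_CUBIC)
sc=cv2.imread("pics/scene0.png")[270:330,300:400]
cc[:300,:450]=a; cc[300:,:550]=b; cc[:210,450:800]=cv2.resize(sc,(350,210),interpolation=cv2.INTER_CUBIC)
cv2.imwrite("pics/c1.png",cc)
for n,uv,z in (("cap",(402,245),25),("rim",(262,176),65),("batten",(226,178),24),("looptop",(335,175),280),("carton",(339,257),72),("spool",(364,165),32)): print(n,ray("top",uv,z).round())
E
```

```text
cap [ 410. -221.   25.]
rim [617. 185.  65.]
batten [621. 300.  24.]
looptop [571. -19. 280.]
carton [378. -33.  72.]
spool [ 652. -118.   32.]
```

View pics/c1.png

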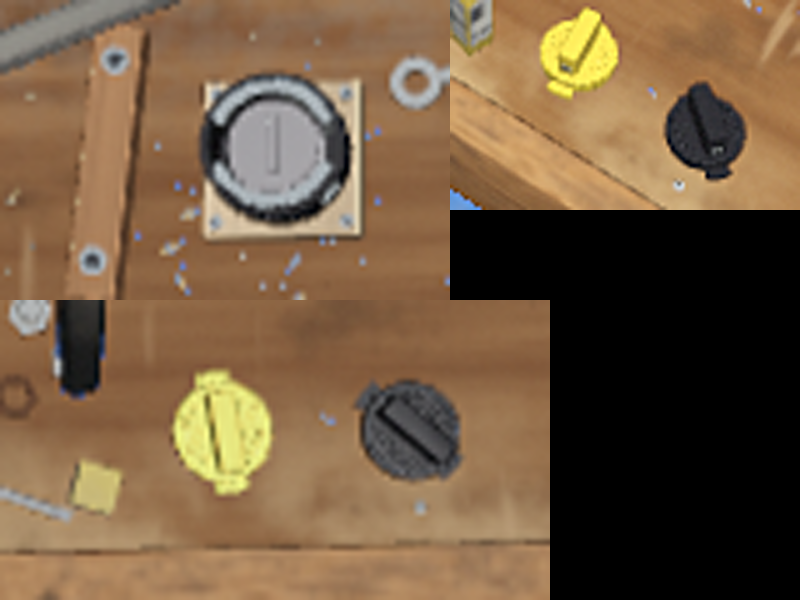

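The crop confirms it: the black disc with two lugs and a bar (top px about 402,245) is the cap, and the yellow one at 364,245 is the look-alike. The head's slots face left and right, towards the batten. I'll move above the head.

```bash
python3 -m creep '[{"x":-46,"y":-25,"z":-6},{"x":-46,"y":-25,"z":-6},{"x":-46,"y":-25,"z":-6},{"x":-46,"y":-25,"z":-6},{"x":-46,"y":-25,"z":-6},{"x":-46,"y":-25,"z":-6},{"x":-46,"y":-25,"z":-6},{"x":-46,"y":-25,"z":-6},{"x":-46,"y":-25,"z":-6},{"x":-46,"y":-25,"z":-6},{"x":-46,"y":-25,"z":-6},{"x":-46,"y":-25,"z":-6},{"rz":0.167},{"rz":0.167},{"rz":0.167},{"rz":0.167},{"rz":0.167},{"rz":0.167},{"rz":0.167},{"rz":0.167}]'
python3 - <<'E'
from h import *
st(); c=get_calibration("wrist"); np.savez("w1.npz",**c); im=grab_frame("wrist"); cv2.imwrite("pics/w1.png",im[:,:,::-1])
f=lambda p:(205+p[0]/5-.4,145+p[1]/5-.4)
for p,z in (((148,35),24),((122,295),24),((205,82),22),((358,82),22),((362,235),22),((206,238),22)): print(ray("top",f(p),z).round(1))
E
```

```text
t 0.1 p [144.1 607.7 230.6] rpy [-3.14  -0.     2.909] F [-0.9 -0.6  0.6] T [ 0.04 -0.01 -0.  ] op 85.3 g 0.0 q [ 1.34  0.35  1.63  0.    1.16 -0.  ]
[703.4 276.5  24. ]
[543.  289.8  24. ]
[673.7 241.7  22. ]
[671.8 148.2  22. ]
[577. 146.  22.]
[577.  240.1  22. ]schema error: expected keys x, y, z, rx, ry, rz, hand
```

View pics/w1.png

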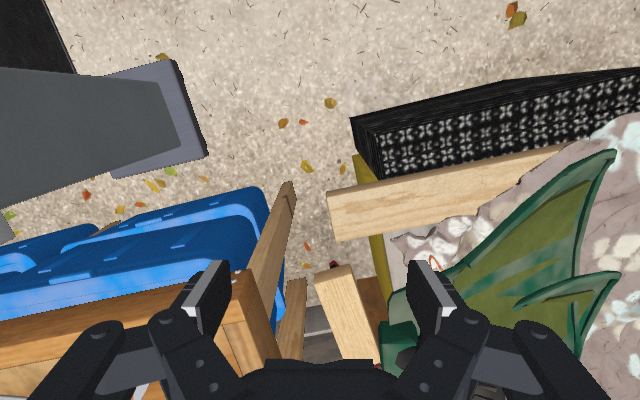

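The move was refused because every row needs all seven keys, and the wrist view shows only the start pose: fingers at (205,300) and (430,300) over the bench's left end. I'll send it again with full rows.

```bash
python3 -m creep '[{"x":-46,"y":-25,"z":-6,"rx":0,"ry":0,"rz":0,"hand":85},{"x":-46,"y":-25,"z":-6,"rx":0,"ry":0,"rz":0,"hand":85},{"x":-46,"y":-25,"z":-6,"rx":0,"ry":0,"rz":0,"hand":85},{"x":-46,"y":-25,"z":-6,"rx":0,"ry":0,"rz":0,"hand":85},{"x":-46,"y":-25,"z":-6,"rx":0,"ry":0,"rz":0,"hand":85},{"x":-46,"y":-25,"z":-6,"rx":0,"ry":0,"rz":0,"hand":85},{"x":-46,"y":-25,"z":-6,"rx":0,"ry":0,"rz":0,"hand":85},{"x":-46,"y":-25,"z":-6,"rx":0,"ry":0,"rz":0,"hand":85},{"x":-46,"y":-25,"z":-6,"rx":0,"ry":0,"rz":0,"hand":85},{"x":-46,"y":-25,"z":-6,"rx":0,"ry":0,"rz":0,"hand":85},{"x":-46,"y":-25,"z":-6,"rx":0,"ry":0,"rz":0,"hand":85},{"x":-46,"y":-25,"z":-6,"rx":0,"ry":0,"rz":0,"hand":85},{"x":0,"y":0,"z":0,"rx":0,"ry":0,"rz":0.167,"hand":85},{"x":0,"y":0,"z":0,"rx":0,"ry":0,"rz":0.167,"hand":85},{"x":0,"y":0,"z":0,"rx":0,"ry":0,"rz":0.167,"hand":85},{"x":0,"y":0,"z":0,"rx":0,"ry":0,"rz":0.167,"hand":85},{"x":0,"y":0,"z":0,"rx":0,"ry":0,"rz":0.167,"hand":85},{"x":0,"y":0,"z":0,"rx":0,"ry":0,"rz":0.167,"hand":85},{"x":0,"y":0,"z":0,"rx":0,"ry":0,"rz":0.167,"hand":85},{"x":0,"y":0,"z":0,"rx":0,"ry":0,"rz":0.167,"hand":85}]'
python3 - <<'E'
from h import *
st(); c=get_calibration("wrist"); np.savez("w2.npz",**c); im=grab_frame("wrist"); cv2.imwrite("pics/w2.png",im[:,:,::-1])
E
```

```text
clock: 2.65
eef_pos: [611.9, 188.8, 302.9]
tcp_rot: [-3.141, 0.0, 1.567]
contact_force: [0.3, -0.0, -0.7]
opening: 0.999
grasp_force: 0.0
t 2.65 p [611.9 188.8 302.9] rpy [-3.141  0.     1.567] F [ 0.3 -0.  -0.7] T [-0.06 -0.05 -0.05] op 85.3 g 0.0 q [ 0.3   0.32  1.52 -0.    1.3   0.3 ]
```

View pics/w2.png

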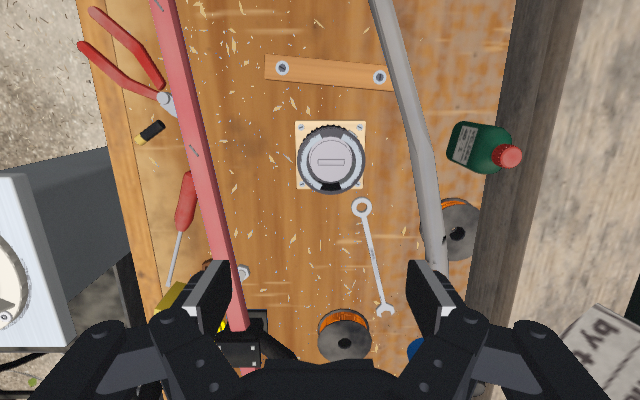

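The wrist view shows the batten's near edge running from (265,80) to (390,91), the block's corners at about (295,121), (365,121), (365,188) and (296,189), and a wrench ring at (362,207) just in front of it. I'll measure the edges from an upscaled crop.

```bash
python3 - <<'E'
from h import *
im=cv2.imread("pics/w2.png")
cv2.imwrite("pics/c2.png",cv2.resize(im[45:205,250:400],(563,600),interpolation=cv2.INTER_CUBIC))
E
```

```text
(no output)
```

View pics/c2.png

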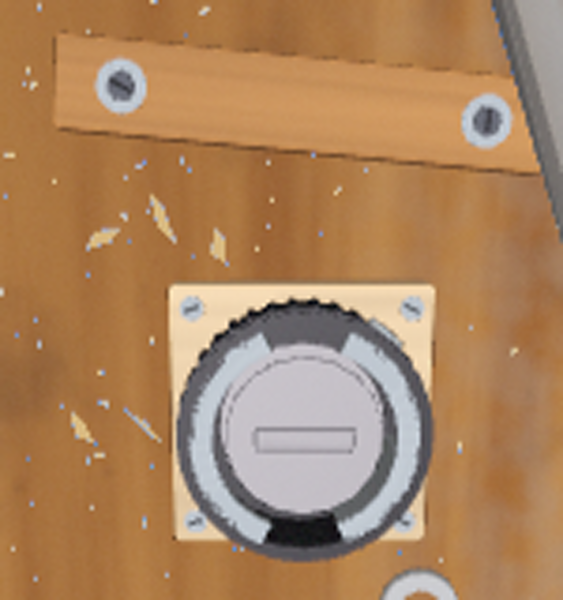

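The crop (scale 3.75) shows the batten's edge from (57,128) to (538,174), its screws at (121,86) and (487,120), and the block's top corners at (168,284), (434,285), (424,540) and (177,540).

```bash
python3 - <<'E'
from h import *
c=dict(np.load("w2.npz"))
g=lambda p,z:ray("wrist",(250+(p[0]+.5)/3.75-.5,45+(p[1]+.5)/3.75-.5),z,c)
e=[g((57,128),24),g((538,174),24)]
s=[g((121,86),24),g((487,120),24)]
b=[g(p,22) for p in ((168,284),(434,285),(424,540),(177,540))]
print(np.round(e,1),np.round(s,1),np.round(b,1),sep="\n")
d=e[1]-e[0];print("batten ang",np.degrees(np.arctan2(d[1],d[0])),np.degrees(np.arctan2(*(s[1]-s[0])[[1,0]])))
for i,j in ((0,1),(3,2)):
    d=b[j]-b[i];print("blk",np.degrees(np.arctan2(d[1],d[0])))
for i,j in ((3,0),(2,1)):
    d=b[j]-b[i];print("blk",np.degrees(np.arctan2(d[1],d[0]))-90)
print("ctr",np.mean(b,0),"rim", g((304,437),62))
E
```

```text
[[545.  294.   24. ]
 [710.1 278.3  24. ]]
[[567.4 307.1  24. ]
 [691.5 295.7  24. ]]
[[581.2 242.1  22. ]
 [676.1 241.2  22. ]
 [676.4 146.4  22. ]
 [581.8 146.9  22. ]]
batten ang -5.416811016383173 -5.209654803887338
blk -0.5132266808561459
blk -0.30707985856267717
blk 0.34894807025622754
blk 0.15492678593940923
ctr [628.86656129 194.15576532  22.        ] rim [628.54986203 194.52704536  62.        ]
```

```bash
python3 -m creep '[{"x":0,"y":0,"z":0,"rx":0,"ry":0,"rz":0.089,"hand":50},{"x":-39,"y":4,"z":0,"rx":0,"ry":0,"rz":0,"hand":50},{"x":-38,"y":4,"z":0,"rx":0,"ry":0,"rz":0,"hand":50},{"x":0,"y":0,"z":50,"rx":0,"ry":0,"rz":0,"hand":50},{"x":0,"y":0,"z":50,"rx":0,"ry":0,"rz":0,"hand":50},{"x":0,"y":0,"z":50,"rx":0,"ry":0,"rz":0,"hand":50},{"x":0,"y":0,"z":50,"rx":0,"ry":0,"rz":0,"hand":50},{"x":0,"y":0,"z":50,"rx":0,"ry":0,"rz":0,"hand":50},{"x":0,"y":0,"z":30,"rx":0,"ry":0,"rz":0,"hand":50},{"x":0,"y":0,"z":14,"rx":0,"ry":0,"rz":0,"hand":50},{"x":0,"y":0,"z":0,"rx":0,"ry":0,"rz":0,"hand":50}]'
python3 -m creep '[{"x":6,"y":0,"z":0,"rx":0,"ry":0,"rz":0,"hand":50},{"x":6,"y":0,"z":0,"rx":0,"ry":0,"rz":0,"hand":50},{"x":6,"y":0,"z":0,"rx":0,"ry":0,"rz":0,"hand":50},{"x":6,"y":0,"z":0,"rx":0,"ry":0,"rz":0,"hand":50},{"x":6,"y":0,"z":0,"rx":0,"ry":0,"rz":0,"hand":50},{"x":6,"y":0,"z":0,"rx":0,"ry":0,"rz":0,"hand":50},{"x":0,"y":0,"z":0,"rx":0,"ry":0,"rz":0,"hand":50}]'
python3 - <<'E'
from h import *
st()
E
```

```text
clock: 4.08
eef_pos: [613.0, 111.4, 8.8]
tcp_rot: [-3.14, 0.0, 1.485]
contact_force: [0.3, -0.3, 0.4]
opening: 0.588
grasp_force: 0.0
clock: 4.95
eef_pos: [616.3, 147.7, 9.3]
tcp_rot: [-3.141, 0.0, 1.484]
contact_force: [-1.0, -0.4, -0.4]
opening: 0.585
grasp_force: 0.3
t 4.95 p [616.3 147.7   9.3] rpy [-3.141  0.     1.484] F [-1.  -0.4 -0.4] T [-0.13  0.1   0.  ] op 50.0 g 0.3 q [ 0.23  0.63  1.75 -0.    0.76  0.32]
```

```bash
python3 -m creep '[{"x":5,"y":0,"z":0,"rx":0,"ry":0,"rz":0.006,"hand":50},{"x":5,"y":0,"z":0,"rx":0,"ry":0,"rz":0,"hand":50},{"x":5,"y":0,"z":0,"rx":0,"ry":0,"rz":0,"hand":50},{"x":5,"y":0,"z":0,"rx":0,"ry":0,"rz":0,"hand":50},{"x":2,"y":0,"z":0,"rx":0,"ry":0,"rz":0,"hand":50}]'
python3 -m creep '[{"x":2,"y":0,"z":0,"rx":0,"ry":0,"rz":0,"hand":50},{"x":2,"y":0,"z":0,"rx":0,"ry":0,"rz":0,"hand":50}]'
python3 -m creep '[{"x":2,"y":0,"z":0,"rx":0,"ry":0,"rz":0,"hand":50},{"x":2,"y":0,"z":0,"rx":0,"ry":0,"rz":0,"hand":50}]'
```

```text
clock: 5.58
eef_pos: [618.4, 168.9, 9.3]
tcp_rot: [-3.141, 0.001, 1.478]
contact_force: [-0.5, -5.8, 1.8]
opening: 0.586
grasp_force: 2.7
clock: 5.82
eef_pos: [618.8, 172.7, 9.3]
tcp_rot: [-3.141, 0.001, 1.478]
contact_force: [-1.2, -5.0, 1.4]
opening: 0.584
grasp_force: 2.7
clock: 6.08
eef_pos: [619.2, 176.7, 9.3]
tcp_rot: [-3.141, 0.001, 1.478]
contact_force: [0.1, -5.8, 1.6]
opening: 0.585
grasp_force: 2.7
```

```bash
python3 -m creep '[{"x":2,"y":0,"z":0,"rx":0,"ry":0,"rz":0,"hand":50},{"x":2,"y":0,"z":0,"rx":0,"ry":0,"rz":0,"hand":50}]'
python3 -m creep '[{"x":1,"y":0,"z":0,"rx":0,"ry":0,"rz":0,"hand":50},{"x":1,"y":0,"z":0,"rx":0,"ry":0,"rz":0,"hand":50}]'
```

```text
clock: 6.32
eef_pos: [619.4, 179.3, 9.3]
tcp_rot: [-3.141, 0.003, 1.479]
contact_force: [0.8, -20.1, 5.2]
opening: 0.582
grasp_force: 9.9
clock: 6.58
eef_pos: [619.4, 179.4, 9.3]
tcp_rot: [-3.14, 0.005, 1.479]
contact_force: [-0.1, -26.7, 7.3]
opening: 0.586
grasp_force: 13.2
```

```bash
python3 -m creep '[{"x":1,"y":0,"z":0,"rx":0,"ry":0,"rz":0,"hand":50},{"x":0,"y":0,"z":0,"rx":0,"ry":0,"rz":0,"hand":50},{"x":0,"y":0,"z":0,"rx":0,"ry":0,"rz":0,"hand":50},{"x":0,"y":0,"z":0,"rx":0,"ry":0,"rz":0,"hand":50}]'
python3 - <<'E'
from h import *
st()
E
python3 -m creep '[{"x":-6,"y":0,"z":0,"rx":0,"ry":0,"rz":0,"hand":50},{"x":-15,"y":0,"z":0,"rx":0,"ry":0,"rz":0,"hand":50},{"x":-20,"y":0,"z":-10,"rx":0,"ry":0,"rz":0,"hand":60},{"x":0,"y":0,"z":-50,"rx":0,"ry":0,"rz":0,"hand":60},{"x":0,"y":0,"z":-50,"rx":0,"ry":0,"rz":0,"hand":60},{"x":30,"y":0,"z":-50,"rx":0,"ry":0,"rz":0,"hand":60},{"x":30,"y":0,"z":-50,"rx":0,"ry":0,"rz":0,"hand":60},{"x":0,"y":0,"z":0,"rx":0,"ry":0,"rz":0,"hand":60},{"x":0,"y":0,"z":0,"rx":0,"ry":0,"rz":0,"hand":60}]'
python3 - <<'E'
from h import *
c=get_calibration("wrist"); np.savez("w3.npz",**c); im=grab_frame("wrist")[:,:,::-1]; cv2.imwrite("pics/w3.png",im)
# where the batten/block now project
u=proj("wrist",(633,237,40)); print(u)
x,y=int(u[0])-75,max(0,int(u[1])-90); print(x,y); cv2.imwrite("pics/c3.png",cv2.resize(im[y:y+150,x:x+150],(600,600),interpolation=cv2.INTER_CUBIC))
E
```

```text
clock: 7.08
eef_pos: [619.4, 179.4, 9.3]
tcp_rot: [-3.14, 0.006, 1.479]
contact_force: [0.7, -27.3, 7.3]
opening: 0.587
grasp_force: 13.8
t 7.08 p [619.4 179.4   9.3] rpy [-3.14   0.006  1.479] F [  0.7 -27.3   7.3] T [-4.47 -0.07 -0.1 ] op 50.1 g 13.8 q [ 0.28  0.65  1.72 -0.01  0.78  0.38]
clock: 8.2
eef_pos: [621.1, 202.3, 219.2]
tcp_rot: [-3.141, 0.0, 1.478]
contact_force: [-0.8, -0.2, -0.1]
opening: 0.706
grasp_force: 0.0
[326.10841776 144.26766151]
251 54
```

View pics/c3.png

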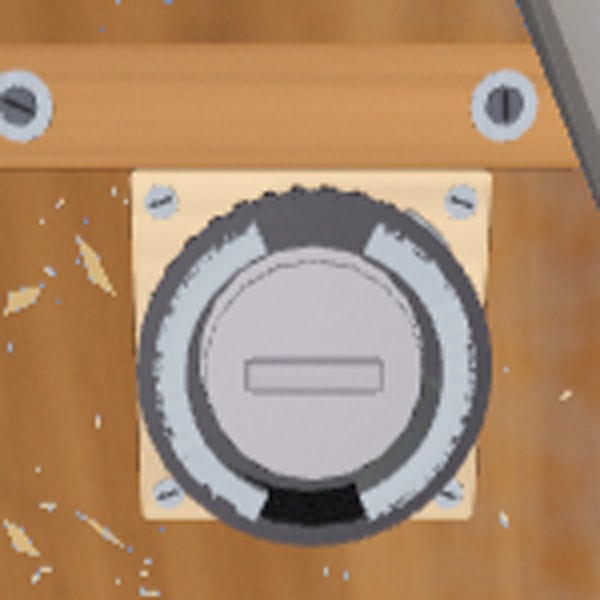

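The crop shows the block's edge lying flush along the batten face (row ~170) and the slots facing ±x. The drive tongue's centre is at crop (314,375). Next I'll go to the cap, over the loop.

```bash
python3 -m creep '[{"x":0,"y":0,"z":-50,"rx":0,"ry":0,"rz":0,"hand":60},{"x":0,"y":0,"z":-50,"rx":0,"ry":0,"rz":0,"hand":60},{"x":-44,"y":-17,"z":0,"rx":0,"ry":0,"rz":0,"hand":60},{"x":-44,"y":-17,"z":0,"rx":0,"ry":0,"rz":0,"hand":60},{"x":-44,"y":-17,"z":0,"rx":0,"ry":0,"rz":0,"hand":60},{"x":-44,"y":-17,"z":0,"rx":0,"ry":0,"rz":0,"hand":60},{"x":-44,"y":-17,"z":0,"rx":0,"ry":0,"rz":0,"hand":60},{"x":-44,"y":-17,"z":0,"rx":0,"ry":0,"rz":0,"hand":60},{"x":-44,"y":-17,"z":0,"rx":0,"ry":0,"rz":0,"hand":60},{"x":-44,"y":-17,"z":0,"rx":0,"ry":0,"rz":0,"hand":60},{"x":-44,"y":-17,"z":0,"rx":0,"ry":0,"rz":0,"hand":60},{"x":-44,"y":-17,"z":0,"rx":0,"ry":0,"rz":0,"hand":60},{"x":0,"y":0,"z":25,"rx":0,"ry":0,"rz":0.165,"hand":50},{"x":0,"y":0,"z":25,"rx":0,"ry":0,"rz":0.165,"hand":50},{"x":0,"y":0,"z":25,"rx":0,"ry":0,"rz":0.165,"hand":50},{"x":0,"y":0,"z":25,"rx":0,"ry":0,"rz":0.165,"hand":50},{"x":0,"y":0,"z":0,"rx":0,"ry":0,"rz":0,"hand":50},{"x":0,"y":0,"z":0,"rx":0,"ry":0,"rz":0,"hand":50}]'
python3 - <<'E'
from h import *
c3=dict(np.load("w3.npz"))
g=lambda p,z:ray("wrist",(251+(p[0]+.5)/4-.5,54+(p[1]+.5)/4-.5),z,c3)
print("tongue",g((314,375),64),"mouth ring",g((310,365),59)); b=[g(p,22) for p in ((131,171),(491,171),(473,520),(145,520))]; print(np.round(b,1),np.mean(b,0)); print("tongue ends",g((246,375),64),g((383,375),64))
st()
c=get_calibration("wrist"); np.savez("w4.npz",**c); im=grab_frame("wrist")[:,:,::-1]; cv2.imwrite("pics/w4.png",im)
u=proj("wrist",(411,-221,30)); print(u)
x,y=int(u[0])-75,max(0,int(u[1])-75); print(x,y); cv2.imwrite("pics/c4.png",cv2.resize(im[y:y+150,x:x+150],(600,600),interpolation=cv2.INTER_CUBIC))
E
```

```text
clock: 10.5
eef_pos: [411.3, -219.4, 219.4]
tcp_rot: [-3.141, 0.0, 0.821]
contact_force: [0.5, -0.4, -0.2]
opening: 0.587
grasp_force: 0.0
tongue [636.02892579 237.5162958   64.        ] mouth ring [635.35842783 239.26721806  59.        ]
[[593.6 288.6  22. ]
 [687.6 279.7  22. ]
 [678.8 185.4  22. ]
 [585.2 194.3  22. ]] [636.28217997 236.99720529  22.        ]
tongue ends [619.65294814 239.07149628  64.        ] [652.64678529 235.93812418  64.        ]
t 10.5 p [ 411.3 -219.4  219.4] rpy [-3.141  0.     0.821] F [ 0.5 -0.4 -0.2] T [ 0.04 -0.02 -0.02] op 50.1 g 0.0 q [-0.49  0.12  1.97 -0.    1.05  0.26]
[318.30600705 177.46645692]
243 102
```

View pics/c4.png

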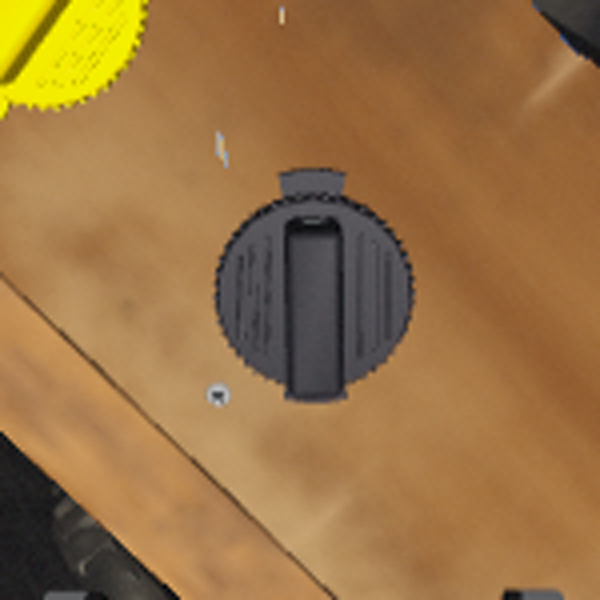

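The crop shows the black cap's disc centre at about (315,293), its lugs at (312,172) and (316,402), and the bar running vertically, so it is already square to the fingers.

```bash
python3 - <<'E'
from h import *
c=dict(np.load("w4.npz"))
g=lambda p,z:ray("wrist",(243+(p[0]+.5)/4-.5,102+(p[1]+.5)/4-.5),z,c)
a,b=g((312.5,172),5),g((316,402),5); d=a-b
print("disc",g((315,293),13),"lugs mid",(a+b)/2,np.linalg.norm(d),"ang",np.arctan2(d[1],d[0]))
a,b=g((314,222),37),g((315.5,397),37); d=a-b
print("bar",(a+b)/2,np.linalg.norm(d),np.arctan2(d[1],d[0]))
s=st(); y=s["tcp_rot"][2]; p=s["eef_pos"]
D=g((315,293),13)-p; print("dx",D[0]*np.cos(y)+D[1]*np.sin(y),"dy",D[0]*np.sin(y)-D[1]*np.cos(y))
E
```

```text
disc [ 412.27968164 -224.01918387   13.        ] lugs mid [ 411.36778572 -224.79404383    5.        ] 70.25418900600745 ang 0.836745614579527
bar [ 412.54545222 -223.34377504   37.        ] 49.228602408444154 0.8303377687706534
t 10.55 p [ 411.7 -219.6  219.9] rpy [ 3.141 -0.     0.82 ] F [0.  0.4 0.1] T [-0.02 -0.03  0.01] op 50.1 g 0.0 q [-0.49  0.12  1.97 -0.    1.05  0.26]
dx -2.8572904461445043 dy 3.4625680805507844
```

```bash
python3 -m creep '[{"x":-2.9,"y":3.3,"z":0,"rx":0,"ry":0,"rz":-0.013,"hand":50},{"x":0,"y":0,"z":45,"rx":0,"ry":0,"rz":0,"hand":50},{"x":0,"y":0,"z":45,"rx":0,"ry":0,"rz":0,"hand":50},{"x":0,"y":0,"z":45,"rx":0,"ry":0,"rz":0,"hand":50},{"x":0,"y":0,"z":35,"rx":0,"ry":0,"rz":0,"hand":50},{"x":0,"y":0,"z":20,"rx":0,"ry":0,"rz":0,"hand":50},{"x":0,"y":0,"z":14,"rx":0,"ry":0,"rz":0,"hand":50},{"x":0,"y":0,"z":0,"rx":0,"ry":0,"rz":0,"hand":50},{"x":0,"y":0,"z":0,"rx":0,"ry":0,"rz":0,"hand":50}]'
python3 -m creep '[{"x":0,"y":0,"z":0,"rx":0,"ry":0,"rz":0,"hand":10},{"x":0,"y":0,"z":0,"rx":0,"ry":0,"rz":0,"hand":10},{"x":0,"y":0,"z":0,"rx":0,"ry":0,"rz":0,"hand":10},{"x":0,"y":0,"z":0,"rx":0,"ry":0,"rz":0,"hand":10},{"x":0,"y":0,"z":0,"rx":0,"ry":0,"rz":0,"hand":10},{"x":0,"y":0,"z":0,"rx":0,"ry":0,"rz":0,"hand":10}]' 60
python3 - <<'E'
from h import *
st()
E
```

```text
clock: 11.68
eef_pos: [412.6, -224.0, 16.1]
tcp_rot: [3.14, -0.0, 0.831]
contact_force: [-0.0, -0.5, -0.6]
opening: 0.586
grasp_force: 0.0
clock: 12.42
eef_pos: [412.5, -223.8, 16.1]
tcp_rot: [3.14, -0.0, 0.831]
contact_force: [-1.8, 0.5, 8.1]
opening: 0.174
grasp_force: 59.2
t 12.43 p [ 412.5 -223.8   16.1] rpy [ 3.14  -0.     0.831] F [-1.8  0.5  8.1] T [ 0.13  0.2  -0.03] op 14.9 g 59.2 q [-0.5   0.45  2.11 -0.    0.58  0.24]
```

The cap is held at 14.9 mm opening. Before carrying it, I'll check the grey shaft's height beside the head by triangulating from the pictures I already have.

```bash
python3 - <<'E'
from h import *
w=dict(np.load("w2.npz"))
for z in (0,40,80,120,160,200):
    a,b=[ray("top",p,z) for p in ((205,160),(241,145.6))]
    f=lambda a,b,y:a[0]+(b[0]-a[0])*(y-a[1])/(b[1]-a[1])
    c,d=[ray("wrist",p,z,w) for p in ((382,46),(400,109))]
    print(z,[round(f(a,b,y)) for y in (237,290)],[round(f(c,d,y)) for y in (237,290)])
E
python3 -m creep '[{"x":0,"y":0,"z":-20,"rx":0,"ry":0,"rz":0,"hand":10},{"x":0,"y":0,"z":-40,"rx":0,"ry":0,"rz":0,"hand":10},{"x":0,"y":0,"z":-50,"rx":0,"ry":0,"rz":0,"hand":10},{"x":0,"y":0,"z":-50,"rx":0,"ry":0,"rz":0,"hand":10},{"x":0,"y":0,"z":-50,"rx":0,"ry":0,"rz":0,"hand":10},{"x":0,"y":0,"z":-50,"rx":0,"ry":0,"rz":0,"hand":10},{"x":0,"y":0,"z":-50,"rx":0,"ry":0,"rz":0,"hand":10},{"x":0,"y":0,"z":0,"rx":0,"ry":0,"rz":0,"hand":10}]'
```

```text
0 [738, 717] [734, 714]
40 [724, 703] [724, 704]
80 [709, 688] [714, 695]
120 [694, 673] [705, 685]
160 [680, 659] [695, 675]
200 [665, 644] [685, 666]
clock: 13.42
eef_pos: [413.6, -224.4, 329.4]
tcp_rot: [3.134, -0.002, 0.831]
contact_force: [0.3, 0.4, -1.4]
opening: 0.168
grasp_force: 58.7
```

The grey shaft is low (z about 40, x about 724), so the way is clear.

```bash
python3 -m creep '[{"x":40.9,"y":-12.2,"z":0,"rx":0,"ry":0,"rz":0,"hand":10},{"x":40.9,"y":-12.2,"z":0,"rx":0,"ry":0,"rz":0,"hand":10},{"x":40.9,"y":-12.2,"z":0,"rx":0,"ry":0,"rz":0,"hand":10},{"x":40.9,"y":-12.2,"z":0,"rx":0,"ry":0,"rz":0,"hand":10},{"x":40.9,"y":-12.2,"z":0,"rx":0,"ry":0,"rz":0,"hand":10},{"x":40.9,"y":-12.2,"z":0,"rx":0,"ry":0,"rz":0,"hand":10},{"x":40.9,"y":-12.2,"z":0,"rx":0,"ry":0,"rz":0,"hand":10},{"x":40.9,"y":-12.2,"z":0,"rx":0,"ry":0,"rz":0,"hand":10},{"x":40.9,"y":-12.2,"z":0,"rx":0,"ry":0,"rz":0,"hand":10},{"x":40.9,"y":-12.2,"z":0,"rx":0,"ry":0,"rz":0,"hand":10},{"x":40.9,"y":-12.2,"z":0,"rx":0,"ry":0,"rz":0,"hand":10},{"x":40.9,"y":-12.2,"z":0,"rx":0,"ry":0,"rz":0,"hand":10},{"x":0,"y":0,"z":45,"rx":0,"ry":0,"rz":-0.162,"hand":10},{"x":0,"y":0,"z":45,"rx":0,"ry":0,"rz":-0.162,"hand":10},{"x":0,"y":0,"z":45,"rx":0,"ry":0,"rz":-0.162,"hand":10},{"x":0,"y":0,"z":45,"rx":0,"ry":0,"rz":-0.162,"hand":10},{"x":0,"y":0,"z":0,"rx":0,"ry":0,"rz":0,"hand":10},{"x":0,"y":0,"z":0,"rx":0,"ry":0,"rz":0,"hand":10}]'
python3 - <<'E'
from h import *
st()
c=get_calibration("wrist"); np.savez("w5.npz",**c); im=grab_frame("wrist")[:,:,::-1]; cv2.imwrite("pics/w5.png",im)
for X in ((636,237,65),(636,237,133)): print(proj("wrist",X))
cv2.imwrite("pics/c5.png",cv2.resize(im[130:390,200:440],(554,600),interpolation=cv2.INTER_CUBIC))
E
```

```text
clock: 15.68
eef_pos: [635.3, 237.8, 146.3]
tcp_rot: [3.141, -0.0, 1.475]
contact_force: [0.1, 0.2, 0.8]
opening: 0.17
grasp_force: 58.7
t 15.68 p [635.3 237.8 146.3] rpy [ 3.141 -0.     1.475] F [0.1 0.2 0.8] T [0.01 0.05 0.01] op 14.5 g 58.7 q [0.36 0.52 1.58 0.   1.04 0.45]
[317.04019544 209.89820716]
[316.87125928 251.04352597]
```

View pics/c5.png

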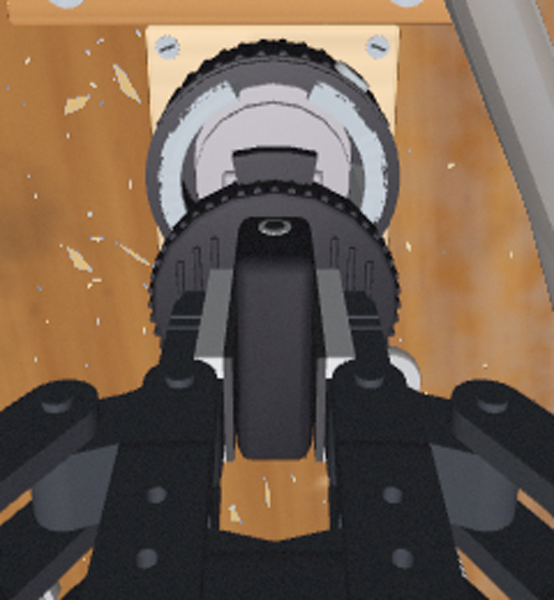

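```bash
python3 - <<'E'
from h import *
c=dict(np.load("w5.npz"))
k=600/260
g=lambda p,z:ray("wrist",(200+(p[0]+.5)/k-.5,130+(p[1]+.5)/k-.5),z,c)
yaw=1.475; p0=np.array([635.5,237.6]); xh=np.array([np.cos(yaw),np.sin(yaw)]); yh=np.array([np.sin(yaw),-np.cos(yaw)])
def t(n,p,z):
    q=g(p,z)[:2]-p0; print(n,"tool x %.1f y %.1f"%(q@xh,q@yh))
t("lug outer bottom",(275,150),130.2); t("lug l",(233,152),130.2); t("lug r",(317,152),130.2)
t("disc l",(152,280),143); t("disc r",(399,280),143); t("bar end",(275,459),167); t("bar near end",(275,217),167)
t("rim l",(147,165),63); t("rim r",(399,165),63); t("slot l",(240,97),65);t("slot r",(308,97),65); t("slot outer l",(233,82),65);t("slot outer r",(312,82),65)
t("blk l",(148,27),22);t("blk r",(400,27),22);t("spool top edge",(273,102),59)
q=np.array([636,237.2])-p0; print(q@xh,q@yh)
E
```

```text
lug outer bottom tool x 32.3 y 1.2
lug l tool x 31.8 y -8.7
lug r tool x 31.8 y 11.1
disc l tool x 5.0 y -27.2
disc r tool x 4.9 y 29.7
bar end tool x -24.6 y 1.0
bar near end tool x 30.7 y 1.1
rim l tool x 6.0 y -41.8
rim r tool x 5.8 y 43.1
slot l tool x 29.8 y -10.0
slot r tool x 29.8 y 12.0
slot outer l tool x 34.7 y -12.1
slot outer r tool x 34.7 y 13.2
blk l tool x 46.6 y -46.0
blk r tool x 46.4 y 48.2
spool top edge tool x 26.7 y 0.7
-0.3503410786545993 0.5359674697284681
```

The crop shows the cap over the head, laterally matched within 0.3 mm and about 1 mm short along tool x. I'll correct that and lower with force checks. A reading of TCP z≈81 would mean it is on the lip, and ≈75 that it is on the spool.

```bash
python3 -m creep '[{"x":0.8,"y":0,"z":20,"rx":0,"ry":0,"rz":-0.003,"hand":10},{"x":0,"y":0,"z":25,"rx":0,"ry":0,"rz":0,"hand":10},{"x":0,"y":0,"z":12,"rx":0,"ry":0,"rz":0,"hand":10},{"x":0,"y":0,"z":4,"rx":0,"ry":0,"rz":0,"hand":10},{"x":0,"y":0,"z":0,"rx":0,"ry":0,"rz":0,"hand":10}]'
python3 -m creep '[{"x":0,"y":0,"z":2,"rx":0,"ry":0,"rz":0,"hand":10},{"x":0,"y":0,"z":1,"rx":0,"ry":0,"rz":0,"hand":10},{"x":0,"y":0,"z":1,"rx":0,"ry":0,"rz":0,"hand":10}]'
python3 -m creep '[{"x":0,"y":0,"z":1,"rx":0,"ry":0,"rz":0,"hand":10},{"x":0,"y":0,"z":1,"rx":0,"ry":0,"rz":0,"hand":10}]'
```

```text
clock: 16.35
eef_pos: [635.2, 238.5, 84.6]
tcp_rot: [3.141, -0.0, 1.482]
contact_force: [-0.6, 0.1, -0.1]
opening: 0.172
grasp_force: 58.7
clock: 16.73
eef_pos: [635.0, 238.4, 80.5]
tcp_rot: [3.141, -0.0, 1.482]
contact_force: [0.2, -0.2, -0.8]
opening: 0.171
grasp_force: 58.7
clock: 16.98
eef_pos: [634.9, 238.4, 78.2]
tcp_rot: [3.142, -0.0, 1.482]
contact_force: [0.8, -0.7, 0.5]
opening: 0.171
grasp_force: 58.7
```

```bash
python3 -m creep '[{"x":0,"y":0.4,"z":1,"rx":0,"ry":0,"rz":0,"hand":10},{"x":0,"y":0,"z":1,"rx":0,"ry":0,"rz":0,"hand":10}]'
python3 -m creep '[{"x":0,"y":0,"z":1,"rx":0,"ry":0,"rz":0,"hand":10},{"x":0,"y":0,"z":1,"rx":0,"ry":0,"rz":0,"hand":10}]'
python3 -m creep '[{"x":0,"y":0,"z":1,"rx":0,"ry":0,"rz":0,"hand":10},{"x":0,"y":0,"z":1,"rx":0,"ry":0,"rz":0,"hand":10},{"x":0,"y":0,"z":0,"rx":0,"ry":0,"rz":0,"hand":10}]'
```

```text
clock: 17.23
eef_pos: [635.3, 238.3, 76.2]
tcp_rot: [3.142, 0.0, 1.482]
contact_force: [0.6, 0.3, -0.7]
opening: 0.173
grasp_force: 58.7
clock: 17.48
eef_pos: [635.3, 238.4, 74.5]
tcp_rot: [3.142, 0.0, 1.482]
contact_force: [-0.8, -0.0, 2.7]
opening: 0.171
grasp_force: 59.1
clock: 17.85
eef_pos: [635.3, 238.4, 72.4]
tcp_rot: [3.142, -0.0, 1.482]
contact_force: [-1.3, -1.2, 3.4]
opening: 0.173
grasp_force: 59.2
```

```bash
python3 -m creep '[{"x":0,"y":0,"z":1.2,"rx":0,"ry":0,"rz":0,"hand":10},{"x":0,"y":0,"z":1.2,"rx":0,"ry":0,"rz":0,"hand":10},{"x":0,"y":0,"z":1.2,"rx":0,"ry":0,"rz":0,"hand":10},{"x":0,"y":0,"z":1,"rx":0,"ry":0,"rz":0,"hand":10},{"x":0,"y":0,"z":0,"rx":0,"ry":0,"rz":0,"hand":10}]'
python3 - <<'E'
from h import *
st()
E
python3 -m creep '[{"x":0,"y":0,"z":0,"rx":0,"ry":0,"rz":0.07,"hand":10},{"x":0,"y":0,"z":0,"rx":0,"ry":0,"rz":0.07,"hand":10},{"x":0,"y":0,"z":0,"rx":0,"ry":0,"rz":0.07,"hand":10},{"x":0,"y":0,"z":0,"rx":0,"ry":0,"rz":0,"hand":10}]'
python3 - <<'E'
from h import *
st()
E
```

```text
clock: 18.48
eef_pos: [635.3, 238.4, 68.0]
tcp_rot: [3.142, -0.0, 1.482]
contact_force: [-1.8, -1.5, 8.7]
opening: 0.177
grasp_force: 59.7
t 18.48 p [635.3 238.4  68. ] rpy [ 3.142 -0.     1.482] F [-1.8 -1.5  8.7] T [-0.16  0.49  0.02] op 15.1 g 59.7 q [0.36 0.61 1.62 0.   0.91 0.45]
clock: 18.98
eef_pos: [635.6, 238.2, 68.2]
tcp_rot: [3.141, -0.0, 1.271]
contact_force: [-1.7, -1.5, 7.5]
opening: 0.17
grasp_force: 59.8
t 18.98 p [635.6 238.2  68.2] rpy [ 3.141 -0.     1.271] F [-1.7 -1.5  7.5] T [-0.31  0.36  0.06] op 14.6 g 59.8 q [ 0.36  0.61  1.62 -0.    0.91  0.66]
```

```bash
python3 -m creep '[{"x":0,"y":0,"z":0,"rx":0,"ry":0,"rz":0.07,"hand":10},{"x":0,"y":0,"z":0,"rx":0,"ry":0,"rz":0.07,"hand":10},{"x":0,"y":0,"z":0,"rx":0,"ry":0,"rz":0.07,"hand":10},{"x":0,"y":0,"z":0,"rx":0,"ry":0,"rz":0.07,"hand":10},{"x":0,"y":0,"z":0,"rx":0,"ry":0,"rz":0.07,"hand":10},{"x":0,"y":0,"z":0,"rx":0,"ry":0,"rz":0.07,"hand":10},{"x":0,"y":0,"z":0,"rx":0,"ry":0,"rz":0.07,"hand":10},{"x":0,"y":0,"z":0,"rx":0,"ry":0,"rz":0,"hand":10}]'
python3 - <<'E'
from h import *
st()
c=get_calibration("wrist"); im=grab_frame("wrist")[:,:,::-1]; cv2.imwrite("pics/w6.png",im)
t=grab_frame("top")[:,:,::-1]
o=np.zeros((600,800,3),np.uint8); o[:500]=cv2.resize(im[0:400],(800,500),interpolation=cv2.INTER_CUBIC)
cv2.imwrite("pics/c6.png",o[:500])
E
```

```text
clock: 19.98
eef_pos: [636.5, 238.5, 68.5]
tcp_rot: [3.14, -0.002, 0.781]
contact_force: [0.0, -0.6, 6.3]
opening: 0.173
grasp_force: 59.7
t 19.98 p [636.5 238.5  68.5] rpy [ 3.14e+00 -2.00e-03  7.81e-01] F [ 0.  -0.6  6.3] T [-0.2  -0.11  0.12] op 14.8 g 59.7 q [ 0.36  0.61  1.62 -0.    0.91  1.15]
```

View pics/c6.png

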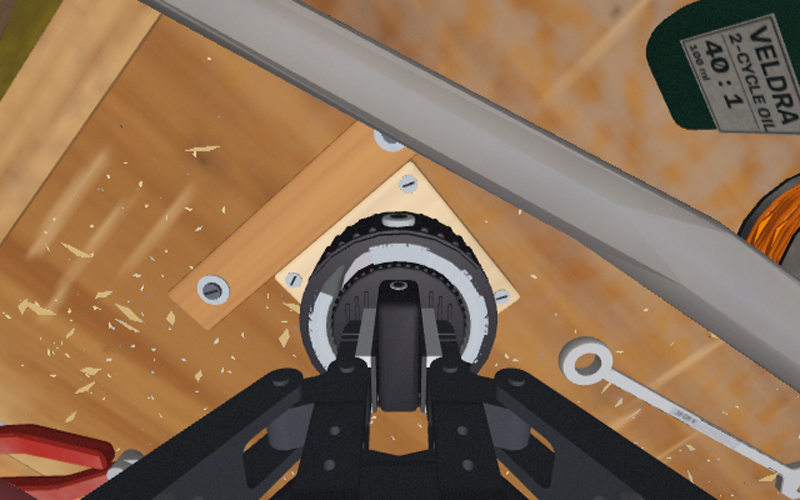

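The last picture shows the bar at (398,340) in line with the steel eyelet at (400,220), the cap under the lips, and the block still flush along the batten from (275,278) to (412,162). I'll hand it in while still holding the cap.

```bash
python3 -c "
from rig import *
print(sign_off())"
```

```text
the job is handed in; nothing more can be done
None
```

I handed the job in, though it gave no verdict: the block is flush against the stop, and the gripper holds the cap pressed to about 52 mm and turned about 0.70 rad clockwise, with its bar lined up on the eyelet in the last picture and no click.

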